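# Put the thermometer away in the slide-out caddy

## Robot

A 6-joint arm with a two-finger parallel gripper is mounted at the origin on the work surface. World frame = base frame: x ahead of the robot, y to its left, z up, the work surface at z = 0. Lengths are in m, angles in rad, forces in N, time in s.
With the tool pointing down it reaches from about 0.35 to 0.8 m from the base axis. Payload 7.3 kg.
Tool frame: the origin (TCP) lies at the centre of the arm's flange, where the gripper is bolted on; the fingertips stand 173 mm ahead of it and the grasp point (between the pads) lies 155 mm ahead of it; z points along the fingers, y is the line along which they close (so a half turn about z gives the same grasp; the last joint's range is limited). The gripper opens to 85 mm and grips with 20 to 120 N. Pads are 22 mm wide; open, the fingers measure 114 mm over their backs; the gripper's body (76 mm by 85 mm) begins 54 mm behind the grasp point. The pads swing forward as they close: fully open they stand 13 mm farther back than shut.
Start: joints at [1.091, 0.342, 1.524, -0, 1.275, -0.146], TCP at [0.172, 0.496, 0.405] pointing down, gripper open.
Joint ranges: [-2.53, 2.53], [-0.77, 2.02], [0.04, 2.7], [-1, 4.14], [0.28, 2.66], [-3.11, 3.11]. Speed limits (rad/s): [2.57, 2.57, 3.14, 3.14, 3.14, 3.14].

## Interface

Orientations are given as a unit quaternion [w, x, y, z].
In Python, from bench import bot, snapshot gives the robot as it stands. The module is installed in compiled form; this text tells all that it offers.
- The arm moves only by the shell command python3 -m creep 'ROWS' [OPENING] [FORCE]. ROWS is JSON, a list of rows, each a list of 6 numbers: the shift along the tool's x, y, z in m, then the turn, a rotation vector about the tool's x, y, z in degrees. In form: [[dx, dy, dz, wx, wy, wz], ...]. A call has exactly 8 rows; each row is the pose to reach, as a shift and turn from the pose commanded when the call began, along the tool's axes at that moment; what a row does not reach only later rows make up. A row lasts 1/12 s, in which the tool goes at most 41.7 mm and 7.16 degrees, less where a joint would pass 70% of its speed; a pose out of reach is approached as far as the arm can. A call with a gripper value outside its range is refused whole. OPENING is the finger opening in m, from 0 to 0.0854, set as the call begins (- or left out, the last holds). The fingers move at their own pace and stop on an object; FORCE is the grip in N (left out, the last holds). Time passes only in rows, so rows that repeat a pose let the fingers close, or fill a call up. It gives the time, the measured TCP pose, the force, the opening and the grip force at its end, in the units of the state.
- bot.sense(): the state, without advancing time (a new reading comes with each control period).
- snapshot(name): name is "side" or "top"; returns a dict with "color" (480x640x3 uint8, blue, green, red), "fx", "fy", "cx", "cy" (pixels), "k1" (the pictures are not rectified: a ray, as slopes to the right and down, at radius r is drawn at 1 + k1 r^2 times it, then the intrinsics apply), "eye" and "orientation" of the camera in the world. Camera axes: x right, y up, looking along -z (the intrinsics and any distortion apply to the point x, -y, -z); pixel columns grow to the right and rows downward; lengths in m; the calibration is good to about 2 mm. A picture is of the moment at which its call begins. There is no depth.
- bot.job_done(): hands the job in; it is judged then, once.
The state is a dict: "time_s": time; "joint_pos": joint angles; "dq": joint speeds; "effort": joint torques, N m; "position": TCP position; "tool_rot": TCP orientation; "wrist_force": force on the tool from outside, world axes, zero at the start; "ft_torque": the same for the moment, N m; "grip_width": finger opening in m; "grip_force": force on a finger pad.
Only numpy, scipy, OpenCV 4.12 (cv2) and the standard library are available. Lean on these libraries where they do the work, as an engineer would, in place of code of your own. Each camera call takes 0.05 s, during which the arm holds its last target. There are 200 camera calls.

## Task

Take the blue thermometer out of its leaning stand and drop it, metal probe down, into the tall narrow well of the clear caddy while the caddy is still drawn out. Then push the caddy along its track until it clicks fully home, with the thermometer left standing in the well. Leave the canister, the teether and the sippy lid where they are.

Things in the scene. Friction and masses are not known exactly. Their poses are not given: they have to be found in the camera images.
- thermometer: Loose stick thermometer, 35 g, 140 mm long. Origin: probe tip; z runs from the tip to the blunt top end. z 0-30 mm: round probe 8 to 11 mm thick; z 30-140 mm: blue body 13 mm (x) by 22 mm (y), grey window and white button on its -x face. Starts probe down in the stand's sleeve, leaning 0.5 rad, top towards the stand's -x; draws out along its z; its top 55 mm are clear of the sleeve.
- stand: Fixed white stand whose slanting sleeve holds the thermometer at the start. Foot 110 x 80 x 12 mm, origin at the centre of its underside. The sleeve, open at the top, is 85 mm deep, inside 17 x 26 mm, outside 25 x 34 mm, leaning 0.5 rad from vertical towards the stand's -x (the robot's side); its inner floor is centred at (20, 0, 24) mm.
- dock: Fixed grey slide track for the caddy, 220 mm along its x, 90 mm along its y, plate 10 mm thick, origin at the centre of its underside. The caddy slides along the dock's x axis; the dock's +x end (with a 30 mm high end block) is the home end. A small orange spring-catch housing, 28 mm high, stands beside the home end on the -y side.
- caddy (a joint): How far the caddy has slid along the dock's +x (m): 0 fully drawn out, 0.070 fully home (end stops at both). Starts between 0 and 0.02. About 1.2 N of friction; from 0.058 a spring catch resists with some 4 to 6 N; once past 0.064 the catch snaps the caddy on to 0.070 and holds it there.
- well_mouth (a point): Centre of the open top of the caddy's well, 106 mm above the work surface; axes as the dock's. The well is a clear upright box with a white rim: inside 26 mm (x) by 34 mm (y), walls 4 mm, 90 mm deep. It rides on the caddy's home (+x) end.
- well_floor (a point): Centre of the well's inner floor, 90 mm straight below well_mouth (16 mm above the work surface); axes as the dock's, z up.
- front_edge (a point): Middle of the top edge of the caddy's front wall, outer face; 56 mm above the work surface, 93 mm from the well's centre towards the dock's -x. The wall is clear, orange along its top, 70 mm wide, 4 mm thick, upright down to 20 mm above the work surface; pushing it towards the dock's +x slides the caddy. Behind it: a shallow tray, sides 40 mm above the work surface, with a fixed nail clipper.
- canister: Closed white ceramic canister, bystander, 74 mm across and 87 mm high; origin at the centre of its underside.
- teether: Green hard ring teether lying flat, bystander, about 86 mm across and 18 mm high; origin at the centre of its underside.
- sippy_lid: Stainless steel sippy-cup lid with a spout stub, bystander, 72 mm across and 38 mm high; origin at the centre of its underside.

How it is judged:
By the outcome, as a careful person would: the job done as asked, in the order asked, and still so for the second after the job is handed in, with the robot touching nothing.
It also fails if it takes over 48 s, if anything falls off the work surface, if the arm or the gripper's body presses on something with over 40 N, if the wrist force passes 120 N, or if a joint passes its speed limit or range.

## Working session

There is one attempt and no reset: what is moved stays moved. The work goes in short steps, Python scripts to look and compute and a shell command to move; the robot and the scene stay as the last step left them, time stands still between calls to the robot, and variables do not carry over. Pictures are saved under pics/ and viewed, at most 11 in all, crops included, and the job is handed in when it is done.

```bash
mkdir -p pics; python3 - <<'E'
from bench import bot,snapshot
import cv2
for n in("side","top"):
    s=snapshot(n);cv2.imwrite(f"pics/{n}0.png",s["color"]);print({k:v for k,v in s.items() if k!="color"})
print(bot.sense())
E
```

```text
{'fx': 624.3181512474033, 'fy': 624.3181512474033, 'cx': 325.44028084383433, 'cy': 243.3698300474373, 'k1': -0.19339297234783792, 'eye': array([0.3412785 , 1.22989442, 1.06410356]), 'orientation': array([-0.1028684 , -0.03842888,  0.42330905,  0.89930571])}
{'fx': 483.3702252736709, 'fy': 483.3702252736709, 'cx': 316.28613847743907, 'cy': 228.74664421469035, 'k1': -0.12797562812295424, 'eye': array([0.3957711 , 0.09402036, 0.92061875]), 'orientation': array([ 0.71123931,  0.07148445, -0.05983882, -0.69674093])}
{'time_s': 0.1, 'joint_pos': array([ 1.09099875e+00,  3.42640340e-01,  1.52492150e+00, -8.71131721e-06,
        1.27541750e+00, -1.45981390e-01]), 'dq': array([-0.00092525, -0.00278228, -0.00299862, -0.00032016,  0.00032591,
       -0.00035887]), 'effort': array([ 8.26499090e-04, -4.34449196e+01, -2.46490574e+01, -2.86957920e-04,
        4.51750180e-03,  2.67056244e-06]), 'position': array([0.17192927, 0.49591743, 0.40410189]), 'tool_rot': array([-2.09452334e-04,  1.66132914e-01,  9.86103125e-01, -6.60958919e-04]), 'wrist_force': array([ 0.05134849, -0.39902618, -0.55635318]), 'ft_torque': array([-0.04965185, -0.02063497, -0.06938622]), 'grip_force': 0.0, 'grip_width': 0.08528552479380577}
```

View pics/side0.png

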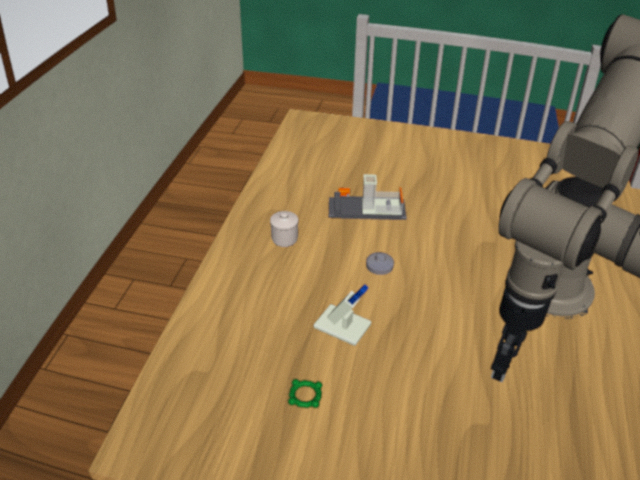

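View pics/top0.png

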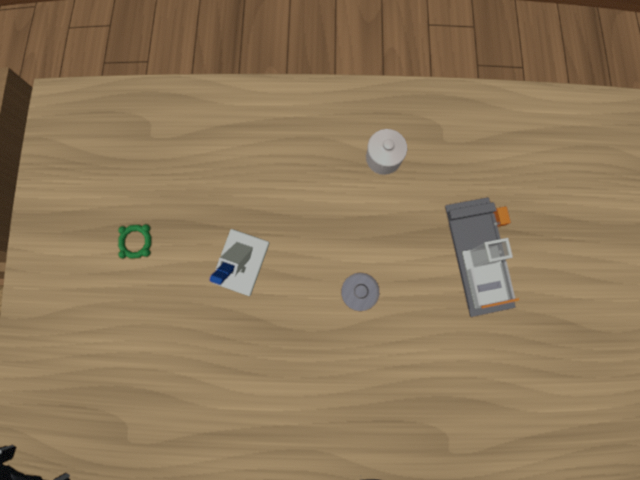

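The top view has the stand around (240,262) with blue end at (222,273), the dock at (480,258) with well rim at (498,250); canister (386,150), lid (360,291) and ring (135,241) are clear. I'll enlarge the key parts.

```bash
cat > h.py <<'E'
import numpy as np,cv2
from scipy.spatial.transform import Rotation as R
from scipy.optimize import brentq
from bench import bot,snapshot
def rot(q): return R.from_quat(np.r_[q[1:],q[0]])
def K(c): return np.array([[c["fx"],0,c["cx"]],[0,c["fy"],c["cy"]],[0,0,1]]),np.array([c["k1"],0,0,0,0.])
def ray(c,uv):
    k,d=K(c); p=cv2.undistortPointsIter(np.array([[uv]],float),k,d,None,None,(3,100,1e-12))[0,0]
    v=rot(c["orientation"]).apply([p[0],-p[1],-1]); return v/np.linalg.norm(v)
def plane(c,uv,z):
    v=ray(c,uv); e=c["eye"]; return e+v*(z-e[2])/v[2]
def tri(c1,u1,c2,u2):
    A=[];b=[]
    for c,u in((c1,u1),(c2,u2)):
        v=ray(c,u);M=np.eye(3)-np.outer(v,v);A.append(M);b.append(M@c["eye"])
    p=np.linalg.lstsq(np.vstack(A),np.hstack(b),rcond=None)[0]
    return p,np.linalg.norm(np.hstack(b)-np.vstack(A)@p)
def proj(c,X):
    X=np.atleast_2d(X); p=rot(c["orientation"]).inv().apply(X-c["eye"])*[1,-1,-1]
    k,d=K(c); return cv2.projectPoints(p,np.zeros(3),np.zeros(3),k,d)[0][:,0]
def crop(im,x,y,w,h,s): return cv2.resize(im[y:y+h,x:x+w],None,fx=s,fy=s,interpolation=cv2.INTER_CUBIC)
def save(n,c): cv2.imwrite(f"pics/{n}.png",c)
E
python3 - <<'E'
from h import *
t=cv2.imread("pics/top0.png");s=cv2.imread("pics/side0.png")
a=crop(t,200,220,80,80,5);b=crop(t,440,190,80,130,4)
m=np.zeros((600,800,3),np.uint8)
m[:300,:400]=crop(t,200,225,80,60+0,5)[:300];m[:300,:400]=crop(t,205,225,80,75,4)[:300,:320].shape and cv2.resize(t[225:300,200:300],(400,300),interpolation=cv2.INTER_CUBIC)
m[:600,400:800]=cv2.resize(t[190:325,435:525],(400,600),interpolation=cv2.INTER_CUBIC)
m[300:600,:400]=cv2.resize(s[275:350,300:400],(400,300),interpolation=cv2.INTER_CUBIC)
save("m1",m)
save("m2",cv2.resize(s[160:235,315:415],(800,600),interpolation=cv2.INTER_CUBIC))
E
```

```text
(no output)
```

View pics/m1.png

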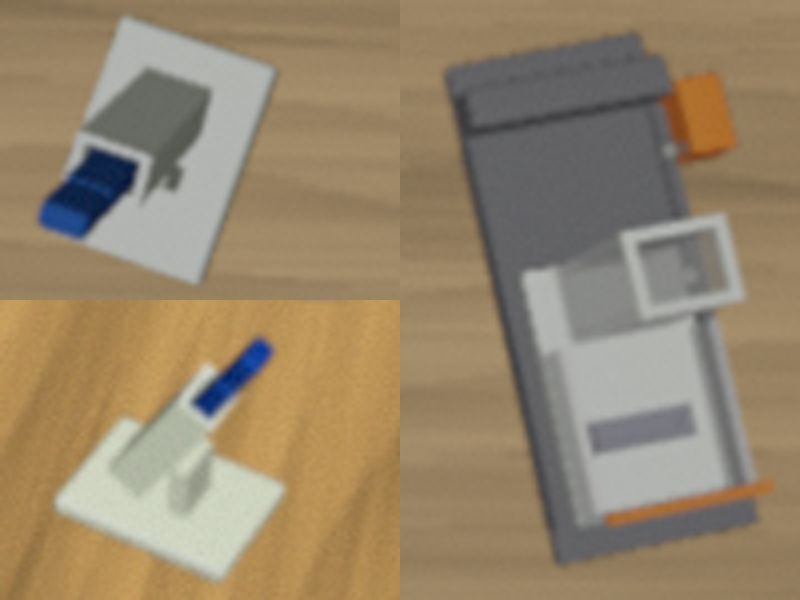

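View pics/m2.png

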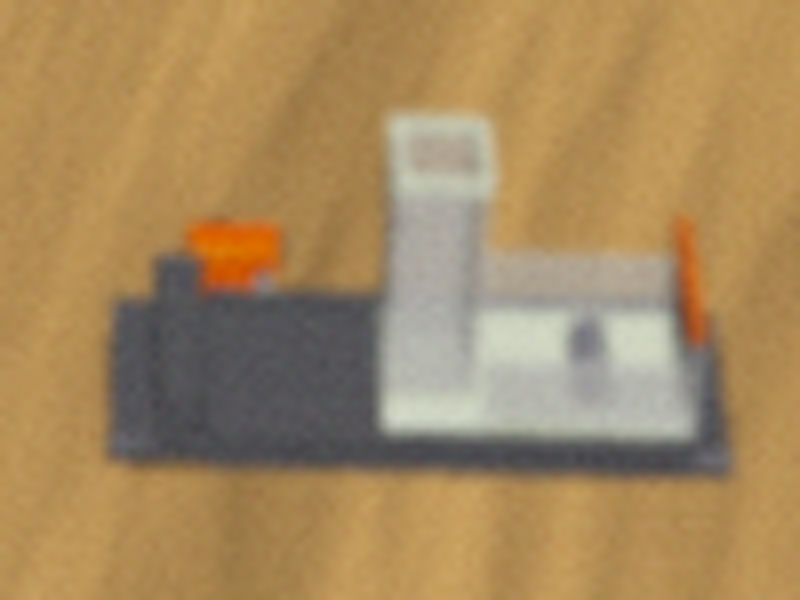

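The crops show foot-top corners A(124,17), B(276,68), C(200,285), blue tip near (62,217) in the top panel and (264,347) in the side panel; the rim has outer corners (620,233),(725,214),(744,300),(641,320), and the orange edge runs (607,524)-(771,485). Now I'll measure.

```bash
cat > meas.py <<'E'
from h import *
t=snapshot("top");s=snapshot("side")
np.set_printoptions(precision=4,suppress=True)
st=lambda U,V:((U+.5)/4-.5+200,(V+.5)/4-.5+225)
sd=lambda U,V:((U+.5)/4-.5+300,(V+.5)/4-.5+275)
dk=lambda U,V:((U-400+.5)*.225-.5+435,(V+.5)*.225-.5+190)
s2=lambda U,V:((U+.5)/8-.5+315,(V+.5)/8-.5+160)
A,B,C=[plane(t,st(*p),.012) for p in((124,17),(276,68),(200,285))]
o=(A+C)/2;print("foot",o,np.linalg.norm(A-B),np.linalg.norm(B-C))
x=B-C;y=A-B;print("yaw",np.arctan2(x[1],x[0]),np.arctan2(-y[0],y[1]))
f2=[plane(s,sd(*p),.012) for p in((122,418),(57,497),(219,574),(285,487))]
print("side foot",np.mean(f2,0), [np.linalg.norm(f2[i]-f2[i-1]) for i in range(4)])
e=f2[0]-f2[1];g=f2[3]-f2[2];print([np.arctan2(f2[i][1]-f2[i-1][1],f2[i][0]-f2[i-1][0]) for i in range(4)])
def blue(c,b):
    h=cv2.cvtColor(c["color"],cv2.COLOR_BGR2HSV);m=cv2.inRange(h,(105,140,40),(130,255,255))
    m[:, :b[0]]=0;m[:,b[1]:]=0;m[:b[2]]=0;m[b[3]:]=0
    return m
for n,c,b in(("top",t,(190,290,220,310)),("side",s,(300,420,270,350))):
    m=blue(c,b);k=cv2.findNonZero(m)
    print(n,len(k),cv2.minAreaRect(k), k.mean((0,1)))
w=[dk(*p) for p in((620,233),(725,214),(744,300),(641,320))]
W=[plane(t,p,.106) for p in w];wc=np.mean(W,0);print("well",wc,[np.linalg.norm(W[i]-W[i-1]) for i in range(4)],[np.arctan2(W[i][1]-W[i-1][1],W[i][0]-W[i-1][0]) for i in range(4)])
q=[s2(*p) for p in((390,117),(490,117),(496,192),(397,194))]
Q=[plane(s,p,.106) for p in q];print("side well",np.mean(Q,0),[np.linalg.norm(Q[i]-Q[i-1]) for i in range(4)])
D=[plane(t,dk(*p),.01) for p in((447,72),(632,36),(756,522),(561,563))]
print("dock",np.mean(D,0),[np.linalg.norm(D[i]-D[i-1]) for i in range(4)],[np.arctan2(D[i][1]-D[i-1][1],D[i][0]-D[i-1][0]) for i in range(4)])
D=[plane(s,s2(*p),.01) for p in((120,300),(110,457),(733,468),(710,300))]
print("dock side",np.mean(D,0),[np.linalg.norm(D[i]-D[i-1]) for i in range(4)])
F=[plane(t,dk(*p),.056) for p in((607,524),(771,487))];print("front",np.mean(F,0),np.linalg.norm(F[0]-F[1]))
E
python3 meas.py
```

```text
foot [0.4996 0.2546 0.012 ] 0.07809356068601866 0.10861923297037399
yaw -0.2979212917470776 -0.3034368598575403
side foot [0.4571 0.4653 0.012 ] [np.float64(0.09469944122364905), np.float64(0.06157054510688461), np.float64(0.0939006109642237), np.float64(0.06482299053436046)]
[np.float64(-0.2653592741955913), np.float64(1.2135664719093975), np.float64(2.842305462088401), np.float64(-1.9366197602052289)]
top 259 ((221.73016357421875, 272.7943420410156), (11.48731803894043, 25.247528076171875), 42.51044845581055) [221.471  273.1081]
side 96 ((358.0000305175781, 294.0000305175781), (4.242640018463135, 21.21320343017578), 45.0) [357.9375 294.0312]
well [ 0.5184 -0.2053  0.106 ] [np.float64(0.034588859957936285), np.float64(0.04334801225562811), np.float64(0.0342782946270183), np.float64(0.04239635633092753)] [np.float64(0.20445244945926627), np.float64(-1.3798065423850094), np.float64(-2.9648150131621462), np.float64(1.769119181404677)]
side well [ 0.5168 -0.2018  0.106 ] [np.float64(0.047658415780408414), np.float64(0.035063296218693196), np.float64(0.04654589708480923), np.float64(0.0340958812864945)]
dock [ 0.5202 -0.2033  0.01  ] [np.float64(0.2164275005967472), np.float64(0.085751575501628), np.float64(0.2173960318030883), np.float64(0.08776177122355107)] [np.float64(0.2052834915872903), np.float64(-1.3564767056051137), np.float64(-2.9270471174394155), np.float64(1.7739791897076576)]
dock side [ 0.5193 -0.2007  0.01  ] [np.float64(0.21610959811393105), np.float64(0.09443180620831919), np.float64(0.21816850860255532), np.float64(0.10132676920425648)]
front [ 0.4282 -0.2228  0.056 ] 0.07083627083161559
```

```bash
sed -i 's|^sd=.*|sd=lambda U,V:((U+.5)/4-.5+300,(V-300+.5)/4-.5+275)|' meas.py; python3 meas.py | sed -n 3,4p
cat >> h.py <<'E'
np.set_printoptions(precision=4,suppress=True)
STAND=np.array([.4996,.2546,0.]);SY=-.30
Rs=R.from_euler('z',SY)
def therm(s,dx=0,dy=0): # point on thermometer axis at s
    return STAND+Rs.apply([.020+dx-np.sin(.5)*s,dy,.024+np.cos(.5)*s])
def go(p,Rt,p0=None):
    """shift and turn (deg) in the current tool frame to TCP pose p,Rt"""
    b=bot.sense();r0=rot(b["tool_rot"])
    return r0.inv().apply(p-b["position"])*1000,np.degrees((r0.inv()*Rt).as_rotvec())
def tool(z,y):
    z=np.array(z)/np.linalg.norm(z);y=np.array(y)-np.dot(y,z)*z;y/=np.linalg.norm(y)
    return R.from_matrix(np.c_[np.cross(y,z),y,z])
RG=tool(Rs.apply([np.sin(.5),0,-np.cos(.5)]),Rs.apply([0,1,0]))
E
python3 - <<'E'
from h import *
t=snapshot("top");s=snapshot("side")
for c in(t,s):print(proj(c,[therm(a) for a in(.085,.1125,.14)]))
for s_ in(.118,):print("grasp",therm(s_))
for a in(.26,.18,.118):
    p=therm(a)-.155*RG.as_matrix()[:,2];print(a,p,*go(p,RG))
E
```

```text
side foot [0.4991 0.2583 0.012 ] [np.float64(0.10838622799082887), np.float64(0.07447066917431698), np.float64(0.10728435532209632), np.float64(0.07807381404579598)]
[np.float64(-0.30745287207004146), np.float64(1.2613674328441293), np.float64(2.800649488584841), np.float64(-1.89501857347386)]
[[227.3104 267.4131]
 [221.7873 273.3376]
 [215.9124 279.6441]]
[[352.005  298.1508]
 [357.8995 292.4062]
 [363.9732 286.4813]]
grasp [0.4647 0.2654 0.1276]
0.26 [0.3286 0.3075 0.3882] [-209.772  -126.787    16.4244] [ -0.4942 -28.6481  -1.8967]
0.18 [0.3653 0.2962 0.318 ] [-248.1075 -125.4771   86.6289] [ -0.4942 -28.6481  -1.8967]
0.118 [0.3937 0.2874 0.2636] [-277.8175 -124.462   141.0374] [ -0.4942 -28.6481  -1.8967]
```

```bash
sed -i 's/\.2546,0/.2565,0/' h.py; python3 -m creep '[[-0.026,-0.016,0.002,0,-3.6,-0.2],[-0.052,-0.032,0.004,0,-7.2,-0.5],[-0.078,-0.047,0.006,-0.1,-10.8,-0.7],[-0.105,-0.063,0.008,-0.2,-14.4,-1],[-0.131,-0.078,0.010,-0.3,-18,-1.2],[-0.157,-0.094,0.012,-0.4,-21.5,-1.4],[-0.183,-0.11,0.014,-0.5,-25,-1.7],[-0.209,-0.125,0.0164,-0.5,-28.6,-1.9]]' 0.055 25
python3 - <<'E'
from h import *
for a in(.26,.18,.118):
    p=therm(a)-.155*RG.as_matrix()[:,2];print(a,*go(p,RG))
E
```

```text
time_s: 1.07
position: [0.3291, 0.3082, 0.3885]
tool_rot: [0.246, 0.144, 0.958, -0.037]
wrist_force: [0.4, 0.4, -0.1]
grip_width: 0.0548
grip_force: 0.0
0.26 [ 0.814   0.9738 -0.1119] [0.0453 0.1231 0.0283]
0.18 [ 0.9858  0.9106 79.8879] [0.0453 0.1231 0.0283]
0.118 [  1.119    0.8616 141.8877] [0.0453 0.1231 0.0283]
```

```bash
python3 -m creep '[[0.001,0.001,0.02,0,0.1,0],[0.001,0.001,0.04,0,0.1,0],[0.001,0.001,0.06,0,0.1,0],[0.001,0.001,0.075,0,0.1,0],[0.001,0.001,0.09,0,0.1,0],[0.001,0.001,0.1,0,0.1,0],[0.001,0.001,0.1,0,0.1,0],[0.001,0.001,0.1,0,0.1,0]]'
python3 - <<'E'
from h import *
t=snapshot("top");s=snapshot("side")
p=therm(.118)-.155*RG.as_matrix()[:,2];print(*go(p,RG))
m=np.hstack([cv2.resize(t["color"][225:315,175:275],(400,360),interpolation=cv2.INTER_CUBIC),cv2.resize(s["color"][255:345,310:410],(400,360),interpolation=cv2.INTER_CUBIC)]);save("m3",m)
E
```

```text
time_s: 1.73
position: [0.3738, 0.2965, 0.2999]
tool_rot: [0.243, 0.145, 0.958, -0.037]
wrist_force: [-0.6, 0.7, 0.4]
grip_width: 0.0552
grip_force: 0.0
[-0.9882 -1.3454 42.8697] [ 0.0753 -0.1019 -0.0161]
```

View pics/m3.png

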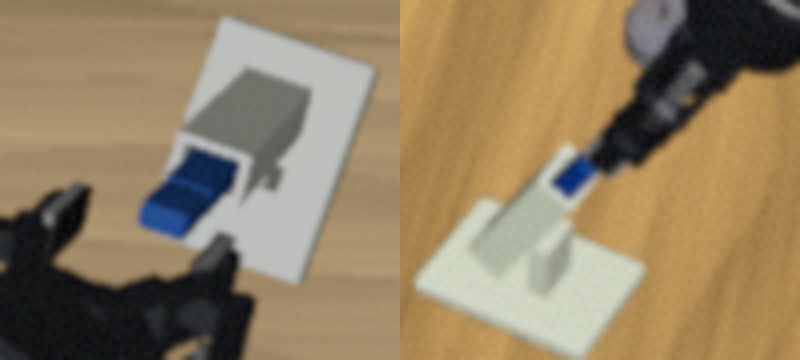

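The fingers, with tips at about (80,190) and (228,245) in the left panel, straddle the blue end at (170,210). I'll advance and grip.

```bash
python3 -m creep '[[-0.0005,-0.001,0.01,0,0,0],[-0.0005,-0.001,0.02,0,0,0],[-0.0005,-0.001,0.03,0,0,0],[-0.0005,-0.001,0.036,0,0,0],[-0.0005,-0.001,0.042,0,0,0],[-0.0005,-0.001,0.042,0,0,0],[-0.0005,-0.001,0.042,0,0,0],[-0.0005,-0.001,0.042,0,0,0]]'
python3 -m creep '[[0,0,0,0,0,0],[0,0,0,0,0,0],[0,0,0,0,0,0],[0,0,0,0,0,0],[0,0,0,0,0,0],[0,0,0,0,0,0],[0,0,0,0,0,0],[0,0,0,0,0,0]]' 0.0 25
```

```text
time_s: 2.5
position: [0.393, 0.2896, 0.2634]
tool_rot: [0.243, 0.145, 0.958, -0.037]
wrist_force: [0.7, -0.1, -0.1]
grip_width: 0.0543
grip_force: 0.0
time_s: 3.17
position: [0.3929, 0.2895, 0.2637]
tool_rot: [0.244, 0.145, 0.958, -0.037]
wrist_force: [-2.8, -1.2, 5.3]
grip_width: 0.0215
grip_force: 27.3
```

```bash
python3 -m creep '[[0,0,-0.005,0,0,0],[0,0,-0.015,0,0,0],[0,0,-0.027,0,0,0],[0,0,-0.040,0,0,0],[0,0,-0.055,0,0,0],[0,0,-0.070,0,0,0],[0,0,-0.085,0,0,0],[0,0,-0.1,0,0,0]]'
python3 - <<'E'
from h import *
t=snapshot("top");s=snapshot("side")
m=np.hstack([cv2.resize(t["color"][225:315,175:275],(400,360),interpolation=cv2.INTER_CUBIC),cv2.resize(s["color"][225:315,330:430],(400,360),interpolation=cv2.INTER_CUBIC)]);save("m4",m)
W=np.array([.5178,-.2040,0]);u=R.from_euler('z',.20)
RW=tool([0,0,-1],u.apply([0,1,0]))
for z in(.32,.31):
    p=W+[0,0,z+.0];p[2]=.131+.155+.05+.02;print(p,*go(p,RW))
E
```

```text
time_s: 3.83
position: [0.3462, 0.3039, 0.3527]
tool_rot: [0.243, 0.145, 0.958, -0.036]
wrist_force: [0.9, -0.4, -0.4]
grip_width: 0.0213
grip_force: 26.4
[ 0.5178 -0.204   0.356 ] [-276.9074 -435.543   146.2931] [ -6.8729  28.0859 -28.0089]
[ 0.5178 -0.204   0.356 ] [-276.9074 -435.543   146.2931] [ -6.8729  28.0859 -28.0089]
```

View pics/m4.png

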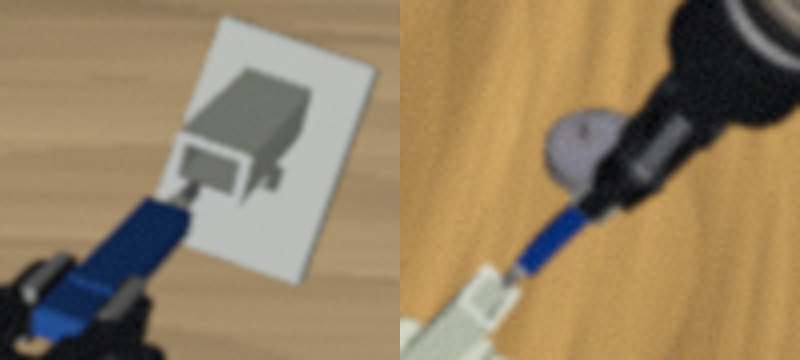

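The thermometer is out of the sleeve, coaxial with the gripper; its probe tip is at (190,190) in the left panel, just beyond the sleeve mouth.

```bash
cat >> h.py <<'E'
W=np.array([.5178,-.2040,0]);DY=.20;U=R.from_euler('z',DY)
RW=tool([0,0,-1],U.apply([0,1,0]))
E
python3 - <<'E'
from h import *
b=bot.sense();print(*go(b["position"]+[0,0,.085],rot(b["tool_rot"])))
E
```

```text
[-40.7131   0.3944 -74.6143] [0. 0. 0.]
```

```bash
python3 -m creep '[[0,0,-0.012,0,0,0],[-0.005,0,-0.025,0,0,0],[-0.013,0,-0.038,0,0,0],[-0.022,0,-0.050,0,0,0],[-0.032,0,-0.064,0,0,0],[-0.041,0,-0.075,0,0,0],[-0.041,0,-0.075,0,0,0],[-0.041,0,-0.075,0,0,0]]'
python3 - <<'E'
from h import *
print(*go(W+[0,0,.43],RW))
E
```

```text
time_s: 4.6
position: [0.3475, 0.3035, 0.4365]
tool_rot: [0.243, 0.145, 0.958, -0.036]
wrist_force: [-1.2, -0.8, -0.4]
grip_width: 0.0212
grip_force: 26.4
[-271.9754 -434.4206  154.5234] [ -7.0647  27.9123 -28.0718]
```

```bash
python3 -m creep '[[-0.009,-0.014,0.005,0,1,-1],[-0.025,-0.041,0.015,-0.7,2.6,-2.6],[-0.043,-0.068,0.024,-1.1,4.4,-4.4],[-0.06,-0.095,0.034,-1.6,6.2,-6.2],[-0.077,-0.122,0.044,-2,8,-8],[-0.094,-0.15,0.053,-2.5,9.8,-9.8],[-0.111,-0.177,0.063,-3,11.5,-11.5],[-0.128,-0.204,0.072,-3.4,13.3,-13.3]]'
python3 - <<'E'
from h import *
print(*go(W+[0,0,.43],RW))
E
```

```text
time_s: 5.27
position: [0.4273, 0.0637, 0.4329]
tool_rot: [0.127, 0.029, 0.991, -0.019]
wrist_force: [1.0, 0.8, -0.3]
grip_width: 0.0216
grip_force: 26.4
[-100.5624 -261.4268   37.4469] [ -3.6182  14.3978 -14.6786]
```

```bash
python3 -m creep '[[-0.013,-0.034,0.005,-0.5,1.9,-1.9],[-0.027,-0.069,0.010,-1,3.8,-3.8],[-0.04,-0.104,0.015,-1.5,5.7,-5.8],[-0.053,-0.139,0.02,-1.9,7.6,-7.7],[-0.067,-0.174,0.025,-2.4,9.6,-9.8],[-0.08,-0.208,0.03,-2.9,11.5,-11.7],[-0.091,-0.237,0.034,-3.3,13.1,-13.3],[-0.1,-0.261,0.037,-3.6,14.4,-14.7]]'
python3 -m creep '[[0,0,0,0,0,0],[0,0,0,0,0,0],[0,0,0,0,0,0],[0,0,0,0,0,0],[0,0,0,0,0,0],[0,0,0,0,0,0],[0,0,0,0,0,0],[0,0,0,0,0,0]]'
python3 - <<'E'
from h import *
print(*go(W+[0,0,.43],RW))
t=snapshot("top");s=snapshot("side")
m=np.hstack([cv2.resize(t["color"][190:320,435:535],(400,520),interpolation=cv2.INTER_CUBIC),cv2.resize(s["color"][100:230,315:415],(400,520),interpolation=cv2.INTER_CUBIC)]);save("m5",m)
E
```

```text
time_s: 5.93
position: [0.5174, -0.2044, 0.4301]
tool_rot: [-0.0, -0.099, 0.995, 0.0]
wrist_force: [0.3, 0.1, -1.2]
grip_width: 0.0218
grip_force: 26.4
time_s: 6.6
position: [0.5171, -0.2016, 0.4327]
tool_rot: [0.002, -0.1, 0.995, -0.001]
wrist_force: [-0.8, 0.4, -0.5]
grip_width: 0.0216
grip_force: 26.3
[-0.1606 -2.4875  2.6987] [-0.1269  0.2258 -0.014 ]
```

View pics/m5.png

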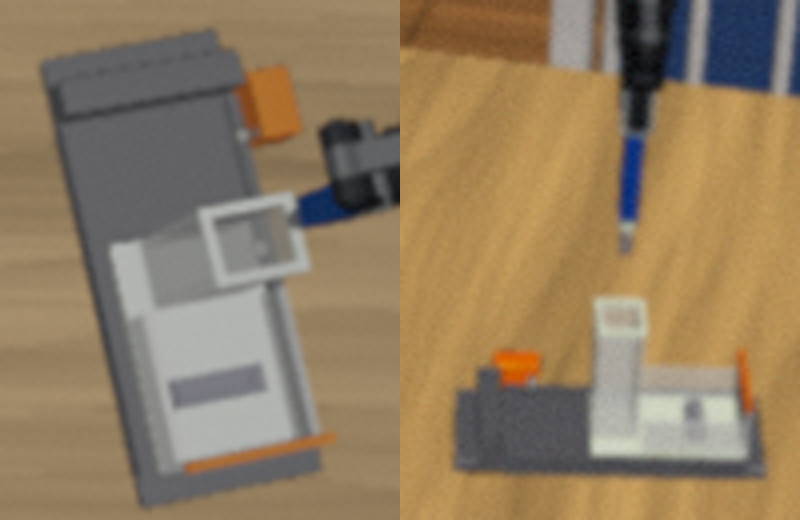

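The tip is at about (625,250) in the side panel, above the rim (620,315), and at about (298,218) in the top panel, partly over the rim. I'll triangulate it against the well mouth.

```bash
python3 - <<'E'
from h import *
t=snapshot("top");s=snapshot("side")
g=lambda U,V:((U+.5)/4-.5+435,(V+.5)/4-.5+190)
d=lambda U,V:((U-400+.5)/4-.5+315,(V+.5)/4-.5+100)
print("tip",tri(t,g(299,218),s,d(625,252)))
print("body",tri(t,g(320,208),s,d(628,225)))
b=bot.sense();P=b["position"];z=rot(b["tool_rot"]).as_matrix()[:,2];print(P,"pred",P+.273*z)
for h in(.15,.16,.17):print(plane(s,d(625,252),h))
print("rim", tri(t,np.mean([g(*p) for p in((199,210),(294,193),(311,270),(218,287))],0),s,np.mean([d(*p) for p in((596,298),(645,298),(648,335),(599,336))],0)))
E
```

```text
tip (array([ 0.5191, -0.206 ,  0.1563]), np.float64(0.0013644001438505454))
body (array([ 0.5191, -0.2063,  0.1778]), np.float64(0.002290638135222869))
[ 0.5172 -0.202   0.4325] pred [ 0.5183 -0.2023  0.1595]
[ 0.5193 -0.2158  0.15  ]
[ 0.5174 -0.2     0.16  ]
[ 0.5154 -0.1841  0.17  ]
rim (array([ 0.5179, -0.2069,  0.103 ]), np.float64(0.0012203662428250817))
```

```bash
python3 -m creep '[[0,-0.0015,0.008,0,0,0],[0,-0.0015,0.018,0,0.1,0],[0,-0.0015,0.028,0,0.2,0],[0,-0.0015,0.038,0,0.2,0],[0,-0.0015,0.050,0,0.2,0],[0,-0.0015,0.060,0,0.2,0],[0,-0.0015,0.070,0,0.2,0],[0,-0.0015,0.075,0,0.2,0]]'
```

```text
time_s: 7.47
position: [0.5175, -0.2035, 0.3554]
tool_rot: [-0.001, -0.099, 0.995, -0.0]
wrist_force: [-0.6, -0.2, -0.3]
grip_width: 0.0217
grip_force: 26.3
```

```bash
python3 -m creep '[[0,0,0.008,0,0,0],[0,0,0.018,0,0,0],[0,0,0.028,0,0,0],[0,0,0.038,0,0,0],[0,0,0.046,0,0,0],[0,0,0.053,0,0,0],[0,0,0.058,0,0,0],[0,0,0.060,0,0,0]]'
python3 - <<'E'
from h import *
t=snapshot("top");s=snapshot("side")
m=np.hstack([cv2.resize(t["color"][190:320,435:535],(400,520),interpolation=cv2.INTER_CUBIC),cv2.resize(s["color"][100:230,315:415],(400,520),interpolation=cv2.INTER_CUBIC)]);save("m6",m)
E
```

```text
time_s: 8.13
position: [0.5177, -0.2037, 0.2965]
tool_rot: [-0.0, -0.099, 0.995, -0.001]
wrist_force: [-0.2, -0.3, -0.5]
grip_width: 0.0214
grip_force: 26.3
```

View pics/m6.png

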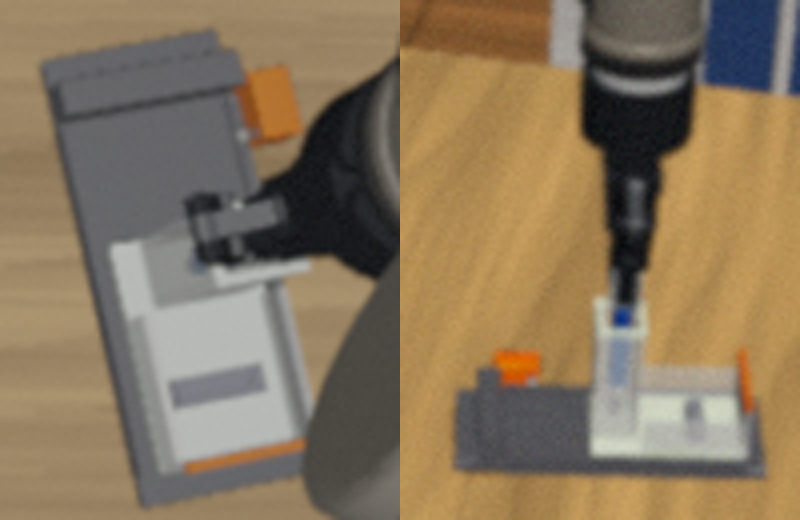

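The thermometer is inside the well (blue through the clear wall at (622,360) in the side panel). I'll lower a little more, then release.

```bash
python3 -m creep '[[0,0,0.001,0,0,0],[0,0,0.002,0,0,0],[0,0,0.003,0,0,0],[0,0,0.004,0,0,0],[0,0,0.005,0,0,0],[0,0,0.005,0,0,0],[0,0,0.005,0,0,0],[0,0,0.005,0,0,0]]'
python3 -m creep '[[0,0,0,0,0,0],[0,0,0,0,0,0],[0,0,0,0,0,0],[0,0,0,0,0,0],[0,0,0,0,0,0],[0,0,0,0,0,0],[0,0,0,0,0,0],[0,0,0,0,0,0]]' 0.055
python3 -m creep '[[0,0,-0.005,0,0,0],[0,0,-0.015,0,0,0],[0,0,-0.030,0,0,0],[0,0,-0.045,0,0,0],[0,0,-0.06,0,0,0],[0,0,-0.075,0,0,0],[0,0,-0.09,0,0,0],[0,0,-0.1,0,0,0]]'
python3 - <<'E'
from h import *
F=(np.array([.4282,-.2228,0])+np.array([.5178,-.2060,0])-U.apply([.093,0,0]))/2
print("front",F)
for x,z in((-.09,.39),(-.06,.21)):
    print(*go(F+U.apply([x,0,0])+[0,0,z],RW))
E
```

```text
time_s: 8.9
position: [0.5178, -0.2038, 0.2925]
tool_rot: [0.0, -0.099, 0.995, -0.001]
wrist_force: [0.0, -0.0, -0.6]
grip_width: 0.0219
grip_force: 26.4
time_s: 9.57
position: [0.5178, -0.2037, 0.2925]
tool_rot: [0.0, -0.099, 0.995, -0.001]
wrist_force: [0.4, 0.2, 0.8]
grip_width: 0.0548
grip_force: 0.0
time_s: 10.23
position: [0.5178, -0.2036, 0.3951]
tool_rot: [0.001, -0.099, 0.995, -0.002]
wrist_force: [0.4, -0.8, 0.3]
grip_width: 0.0548
grip_force: 0.0
front [ 0.4274 -0.2236  0.    ]
[182.5844  -1.8264   4.6506] [-0.2237  0.1382 -0.0479]
[153.019   -1.0987 184.721 ] [-0.2237  0.1382 -0.0479]
```

```bash
python3 -m creep '[[0.02,0,0,0,0,0],[0.045,0,0,0,0,0],[0.070,0,0,0,0,0],[0.095,0,0,0,0,0],[0.115,0,0,0,0,0],[0.135,0,0,0,0,0],[0.148,-0.001,0,0,0,0],[0.153,-0.001,0,0,0,0]]' 0 40
python3 -m creep '[[0,0,0.02,0,0,0],[0,0,0.045,0,0,0],[0,0,0.07,0,0,0],[0,0,0.095,0,0,0],[0,0,0.12,0,0,0],[0,0,0.15,0,0,0],[0,0,0.17,0,0,0],[0,0,0.18,0,0,0]]'
python3 - <<'E'
from h import *
F=np.array([.4274,-.2236,0]);print(*go(F+[0,0,.21],RW))
t=snapshot("top");s=snapshot("side")
m=np.hstack([cv2.resize(t["color"][190:320,435:535],(400,520),interpolation=cv2.INTER_CUBIC),cv2.resize(s["color"][130:230,325:425],(400,400),interpolation=cv2.INTER_CUBIC).copy() if 0 else cv2.resize(s["color"][110:240,325:425],(400,520),interpolation=cv2.INTER_CUBIC)]);save("m7",m)
E
```

```text
time_s: 10.9
position: [0.3666, -0.235, 0.3931]
tool_rot: [0.0, -0.099, 0.995, -0.001]
wrist_force: [0.3, -0.0, 0.3]
grip_width: -0.0001
grip_force: 0.0
time_s: 11.57
position: [0.3681, -0.2347, 0.2103]
tool_rot: [-0.001, -0.099, 0.995, 0.0]
wrist_force: [0.8, 0.8, 0.1]
grip_width: -0.0
grip_force: 0.0
[-60.377   -0.8466   0.1955] [ 0.0419 -0.0958 -0.0443]
```

View pics/m7.png

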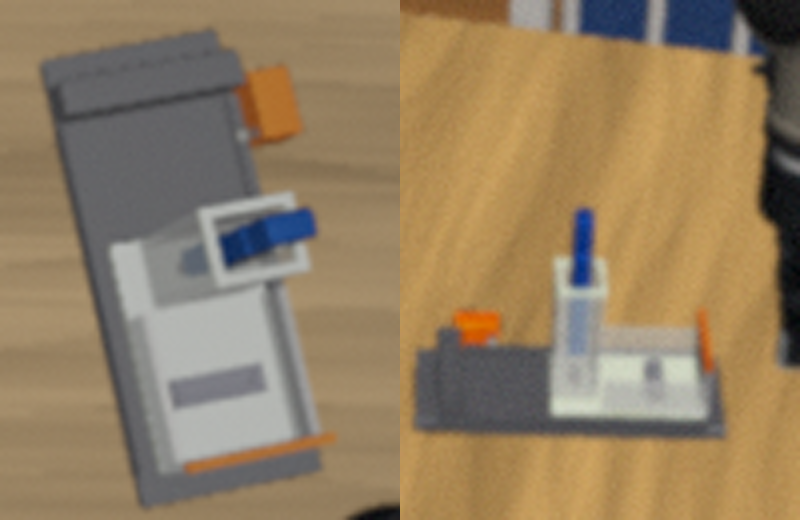

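The thermometer stands in the well (blue at (583,245) in the side panel). The fingers are clear of the front wall. I'll push next.

```bash
python3 -m creep '[[-0.01,0,0,0,0,0],[-0.02,0,0,0,0,0],[-0.03,0,0,0,0,0],[-0.04,0,0,0,0,0],[-0.044,0,0,0,0,0],[-0.048,0,0,0,0,0],[-0.052,0,0,0,0,0],[-0.056,0,0,0,0,0]]'
python3 -m creep '[[-0.004,0,0,0,0,0],[-0.008,0,0,0,0,0],[-0.012,0,0,0,0,0],[-0.016,0,0,0,0,0],[-0.02,0,0,0,0,0],[-0.024,0,0,0,0,0],[-0.028,0,0,0,0,0],[-0.032,0,0,0,0,0]]'
```

```text
time_s: 12.33
position: [0.4231, -0.2239, 0.2125]
tool_rot: [-0.0, -0.099, 0.995, -0.001]
wrist_force: [-1.3, -0.6, 0.4]
grip_width: -0.0002
grip_force: 0.7
time_s: 13.0
position: [0.4547, -0.2176, 0.2124]
tool_rot: [0.0, -0.099, 0.995, -0.001]
wrist_force: [-1.4, 0.9, -0.2]
grip_width: -0.0
grip_force: 0.7
```

```bash
cat > look.py <<'E'
from h import *
# caddy front edge (orange) and well along the dock, from the orange strip in the top view
t=snapshot("top");h=cv2.cvtColor(t["color"],cv2.COLOR_BGR2HSV)
m=cv2.inRange(h,(5,150,120),(20,255,255));m[:225]=0;m[:,:440]=0;m[:,540:]=0;m[325:]=0
k=cv2.findNonZero(m)
if k is not None:
    p=plane(t,k.mean((0,1)),.052);print(len(k),"front strip along dock",U.inv().apply(p)*1000)
b=bot.sense();print("tool",U.inv().apply(b["position"])*1000,U.inv().apply(b["wrist_force"]))
s=snapshot("side")
save("last",np.hstack([cv2.resize(t["color"][170:300,435:535],(400,520),interpolation=cv2.INTER_CUBIC),cv2.resize(s["color"][110:240,315:415],(400,520),interpolation=cv2.INTER_CUBIC)]))
E
python3 look.py
```

```text
4 front strip along dock [ 414.33 -298.83   52.  ]
tool [ 403.0164 -303.7436  212.4665] [-0.1897  0.633   0.0898]
```

```bash
python3 -m creep '[[-0.002,0,0,0,0,0],[-0.004,0,0,0,0,0],[-0.006,0,0,0,0,0],[-0.008,0,0,0,0,0],[-0.01,0,0,0,0,0],[-0.012,0,0,0,0,0],[-0.014,0,0,0,0,0],[-0.014,0,0,0,0,0]]'
python3 look.py
```

```text
time_s: 13.77
position: [0.468, -0.2151, 0.2125]
tool_rot: [-0.0, -0.099, 0.995, -0.001]
wrist_force: [-1.4, -1.7, 0.0]
grip_width: 0.0001
grip_force: 0.9
tool [ 416.0097 -303.7731  212.4538] [-1.5082 -0.7511  0.082 ]
```

View pics/last.png

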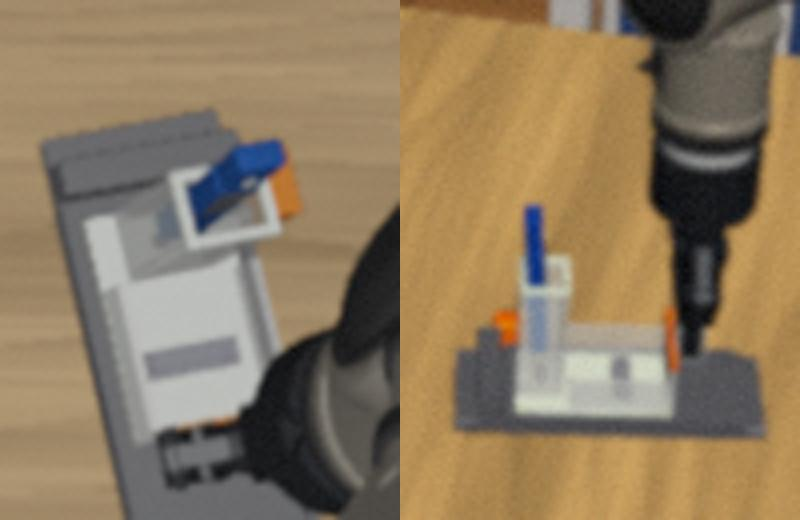

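The caddy has moved most of the way: rim at (225,205) in the top panel, with a small gap left to the end block, and the thermometer still standing. I'll keep pushing.

```bash
python3 -m creep '[[-0.001,0,0,0,0,0],[-0.002,0,0,0,0,0],[-0.003,0,0,0,0,0],[-0.004,0,0,0,0,0],[-0.005,0,0,0,0,0],[-0.006,0,0,0,0,0],[-0.007,0,0,0,0,0],[-0.008,0,0,0,0,0]]'
python3 look.py
```

```text
time_s: 14.53
position: [0.4761, -0.2132, 0.2124]
tool_rot: [0.0, -0.099, 0.995, -0.001]
wrist_force: [-1.3, -1.3, 0.5]
grip_width: 0.0001
grip_force: 0.6
tool [ 424.2972 -303.6068  212.479 ] [ 0.4352  0.0587 -0.2551]
```

```bash
python3 -m creep '[[-0.001,0,0,0,0,0],[-0.002,0,0,0,0,0],[-0.003,0,0,0,0,0],[-0.004,0,0,0,0,0],[-0.005,0,0,0,0,0],[-0.006,0,0,0,0,0],[-0.006,0,0,0,0,0],[-0.006,0,0,0,0,0]]'
python3 look.py
```

```text
time_s: 15.3
position: [0.4782, -0.2132, 0.2124]
tool_rot: [-0.005, -0.1, 0.995, -0.0]
wrist_force: [-22.8, -8.5, 13.5]
grip_width: -0.0001
grip_force: 12.5
1 front strip along dock [ 514.4135 -345.5965   52.    ]
tool [ 426.3532 -303.9203  212.3849] [-25.967   -3.7745  13.0764]
```

```bash
python3 -m creep '[[0.004,0,0,0,0,0],[0.008,0,0,0,0,0],[0.015,0,0,0,0,0],[0.025,0,0,0,0,0],[0.035,0,0,0,0,0],[0.05,0,0,0,0,0],[0.07,0,0,0,0,0],[0.09,0,0,0,0,0]]'
python3 look.py
```

```text
time_s: 16.07
position: [0.3923, -0.2299, 0.2124]
tool_rot: [0.0, -0.1, 0.995, -0.001]
wrist_force: [0.4, -0.0, 0.2]
grip_width: -0.0001
grip_force: 0.0
37 front strip along dock [ 438.9723 -311.4174   52.    ]
tool [ 336.0529 -302.5094  211.9811] [-2.3459  1.5938 -0.0449]
```

View pics/last.png

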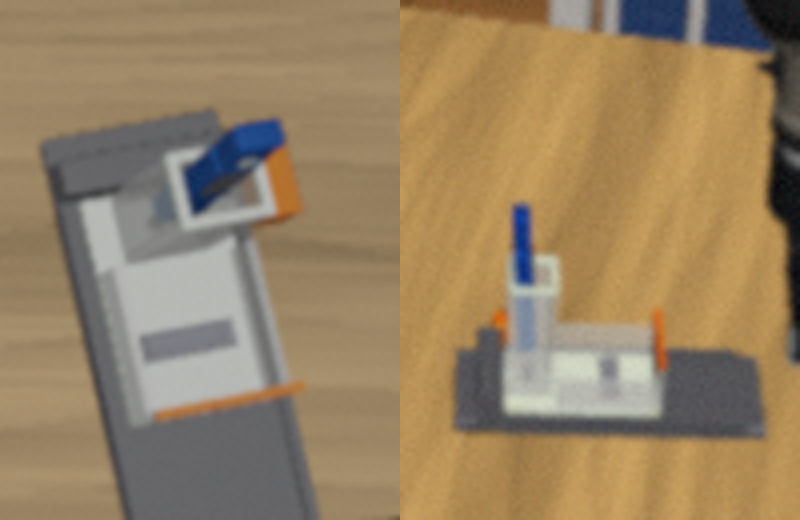

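The caddy is flush against the end block (top panel, (85,200)). The push rose to 26 N, well above what the catch alone gives, so it's at the end stop. The thermometer stands in the well and the robot is clear.

```bash
python3 -c "
from bench import bot
print(bot.job_done())"
```

```text
the job is handed in; nothing more can be done
None
```

The job is handed in: the thermometer is standing probe down in the well, the caddy looks fully home against its end block, and I never touched the canister, teether or sippy lid.

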